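# Hang a gauge plate beside the ring on a half-full hook

## Robot

A 6-joint arm with a two-finger parallel gripper is mounted at the origin on the work surface. World frame = base frame: x ahead of the robot, y to its left, z up, the work surface at z = 0. Lengths are in mm, angles in rad, forces in N, time in s.
With the tool pointing down it reaches from about 275 to 750 mm from the base axis. Payload 10.2 kg.
Tool frame: the origin (TCP) lies at the very end of the fingers, on their centre line; the grasp point (between the pads) lies 19 mm behind it; z points along the fingers, y is the line along which they close (so a half turn about z gives the same grasp; the last joint's range is limited). The gripper opens to 85 mm and grips with 20 to 120 N. Pads are 22 mm wide; open, the fingers measure 114 mm over their backs; the gripper's body (76 mm by 85 mm) begins 54 mm behind the grasp point. The pads swing forward as they close: fully open they stand 13 mm farther back than shut.
Start: joints at [-1.418, 0.313, 1.498, -0, 1.331, -0.223], TCP at [192.672, -488.374, 231.294] pointing down, gripper open.
Joint ranges: [-2.94, 2.94], [-0.97, 2.17], [0.19, 2.56], [-1.23, 4.37], [0.02, 3.11], [-2.88, 2.88]. Speed limits (rad/s): [2.39, 2.39, 3.01, 3.14, 3.14, 3.14].

## Interface

Orientations are given as a unit quaternion [w, x, y, z].
In Python, from rig import * gives the robot as it stands. The module is installed in compiled form; this text tells all that it offers.
- The arm moves only by the shell command python3 -m crank 'ROWS' [FORCE]. ROWS is JSON, a list that holds one entry, the list of rows, each a list of 7 numbers: the shift along the tool's x, y, z in units of 25 mm (1.0 is 25 mm), then the turn, a rotation vector about the tool's x, y, z in units of 8 degrees (1.0 is 8 degrees), then the finger opening in mm, from 0 to 85.4. A call has exactly 8 rows; each row shifts and turns the commanded pose from where the row before left it, along the tool's axes as they then stand; what a row does not reach is not made up. A row lasts 1/10 s, in which the tool goes at most 50 mm and 8.59 degrees, less where a joint would pass 70% of its speed; a pose out of reach is approached as far as the arm can. A call is refused whole if a number of a shift passes 1 or a number of a turn 1, either way. A call with a gripper value outside its range is refused whole. The fingers move at their own pace and stop on an object; FORCE is the grip in N (left out, the last holds). Time passes only in rows, so rows that do not move let the fingers close, or fill a call up. It gives the time, the measured TCP pose, the force, the opening and the grip force at its end, in the units of the state.
- sense(): the state, without advancing time (a new reading comes with each control period).
- capture(name): name is "scene" or "top" or "wrist"; returns the picture (420x560x3 uint8, blue, green, red); there is no depth.
- camera_model(name): a dict with "fx", "fy", "cx", "cy" (pixels), "k1" (the pictures are not rectified: a ray, as slopes to the right and down, at radius r is drawn at 1 + k1 r^2 times it, then the intrinsics apply), "world_from_camera" (4x4, takes a point from camera to world coordinates); the wrist camera has in their place "T_tool_cam" (4x4, takes a point from camera to tool coordinates, whose origin is the TCP and whose axes are the flange's). Camera axes: x right, y up, looking along -z (the intrinsics and any distortion apply to the point x, -y, -z); pixel columns grow to the right and rows downward; lengths in mm; the calibration is good to about 2 mm. A picture is of the moment at which its call begins: read the wrist's pose just before it. camera_model takes no time and is no camera call.
- finish_job(): hands the job in; it is judged then, once.
The state is a dict: "time_s": time; "joints": joint angles; "dq": joint speeds; "tau": joint torques, N m; "eef_pos": TCP position; "ee_rot": TCP orientation; "force": force on the tool from outside, world axes, zero at the start; "wrist_torque": the same for the moment, N m; "grip_width": opening from 0.0 (shut) to 1.0 (fully open); "grip_force": force on a finger pad.
Only numpy, scipy, OpenCV 4.12 (cv2) and the standard library are available. Lean on these libraries where they do the work, as an engineer would, in place of code of your own. Each camera call takes 0.05 s, during which the arm holds its last target. There are 200 camera calls.

## Task

Take the gauge plate with the blue tab out of the slotted rack and hang it by its window on the stand's hook, next to the brass ring that already hangs there and on its open (tip) side. The hook is cramped, so use the plate to slide the ring back along the bar until you feel the rubber stop behind it push back firmly (about 10 N; never press on the ring with more than 18 N), then set the plate down gently and leave it hanging freely on the bar behind the upturned tip, close against the ring. Keep the ring hanging on the hook throughout, and leave the other plate, the jar and the die where they are.

Things in the scene. Friction and masses are not known exactly. Their poses are not given: they have to be found in the camera images.
- plate: Gauge plate to hang: flat aluminium, blue tab on top, 10 mm thick, 158 mm high, about 0.2 kg, upright in a rack slot. Origin: centre of underside; x width, y normal, z up; same front and back. Body 80 wide, z 0-70 mm, bottom notch 36 x 20. Window 24 wide, z 70-98, cheeks 11 wide. Bridge 46 wide, z 98-112. Tab 30 wide, z 112-158: grip it from above across the 10 mm thickness
- plate_window (a point): Centre of the plate's hanging window (24 mm wide, 28 mm high), 84 mm above the plate's origin on its centre line; same axes as the plate. The window's upper edge is 14 mm above this point: hung on the bar, this point is 9 mm below the bar's axis
- stand: Blue hook stand fixed to the table. Origin: under the centre of its 24 mm square, 190 mm high post, at table height; z up. The hook is a level round steel bar, 10 mm in diameter, axis at x = 0, z = 170 mm, running from the post's face (y = -12 mm) towards the stand's -y to its upturned tip. Base plate 12 mm thick, x -65 to 65, y -115 to 55 mm
- hook_tip (a point): Top of the hook's upturned tip, in the stand's frame at x = 0, y = -101, z = 186 mm (16 mm above the bar's axis); the tip is 10 mm thick: inner face y = -96, outer face y = -106 mm. Same axes as the stand
- bar_root (a point): Where the bar's axis meets the post (stand y = -12, z = 170 mm); stand's axes. On the bar by the post is the stop: a black collar with a rubber disc, 36 mm in diameter, facing the tip. Where it is clamped differs and is NOT reported: rubber face 20 to 50 mm from this point (stand y -32 to -62): feel for it. The rubber gives 1 mm per 3 N, at most 6 mm, and springs back
- ring: Brass ring hanging on the bar near the tip: outer diameter 66 mm, hole 28 mm, 14 mm thick, about 0.25 kg. Origin: the ring's centre; y is its axis (along the bar). Hanging, its origin is about 9 mm below the bar's axis and its rim reaches 24 mm above that axis. Sliding it along the bar takes 1 to 3 N
- rack: Grey slotted rack fixed to the table, 110 x 140 x 35 mm. Origin: centre of its underside, z up. Two slots along its x, at y = -40 and +40 mm, each 13 mm wide, floor at z = 8 mm, so 27 mm deep; the blue-tabbed and the yellow-tabbed plate stand in them, either way round
- spare: The other gauge plate, same shape with a yellow tab, in the other slot: leave it. Origin: centre of its underside
- jar: Glass jar with a steel lid, 68 mm in diameter, 95 mm high: leave it. Origin: centre of its underside
- die: Dark steel die disc, 110 mm in diameter, 32 mm high: leave it. Origin: centre of its underside
Not all that is in view belongs to the job. Leave any pink or purple look-alike of the plate alone.

How it is judged (in metres and radians):
On the way, in this order (a step that is already met when the one before it is completed fails the run):
1. the plate's window is threaded over the upturned tip, the bar passing through it (x of plate_window in the frame of stand between -0.014 and 0.014 m and z of plate_window in the frame of stand between 0.154 and 0.186 m and y of plate_window in the frame of stand between -0.096 and -0.03 m), for 0.1 s.
2. with the plate threaded on the hook, plate and ring are pressed together against the rubber stop, ring on stand with more than 6 N (all of step 1 and contact force between plate and ring above 5 N and contact force between ring and stand above 6 N), for 0.2 s.
At the end, for the whole second after the job is handed in: The plate hangs at rest from its window's upper edge on the bar behind the tip (height within 4 mm, sideways 9 mm, upright and square within 11 degrees); the ring hangs at rest on the bar, centre within 75 mm of the post's centre; plate and ring under 18 mm apart, centre to centre (x of plate_window in the frame of stand between -0.009 and 0.009 m and z of plate_window in the frame of stand between 0.157 and 0.165 m and y of plate_window in the frame of stand between -0.091 and -0.03 m and angle between plate's own z axis and vertical below 0.2 rad and angle between the y axis of plate and the y axis of stand, either way round below 0.2 rad and z of ring in the frame of stand between 0.155 and 0.167 m and angle between the y axis of ring and the y axis of stand, either way round below 0.25 rad and y of ring in the frame of stand above -0.075 m and horizontal distance between plate_window and ring below 0.018 m and linear speed of each of plate, ring below 0.03 m/s); the robot touches nothing.
It fails at once if the ring is lifted off, knocked off or thrown askew on the hook (z of ring in the frame of stand below 0.147 m or z of ring in the frame of stand above 0.175 m or angle between the y axis of ring and the y axis of stand, either way round above 0.6 rad).
It fails at once if plate and ring, or ring and stand (its stop included), are pressed together with more than 18 N, or plate and stand with more than 25 N (contact force between plate and ring above 18 N or contact force between ring and stand above 18 N or contact force between plate and stand above 25 N).
It fails at once if the other plate, the jar or the die is moved by more than 15 mm (distance of any of spare, jar, die from where it was at the start of the episode above 0.015 m).
It also fails if it takes over 58 s, if anything falls off the work surface, if the arm or the gripper's body presses on something with over 40 N, if the wrist force passes 120 N, or if a joint passes its speed limit or range.

## Working session

There is one attempt and no reset: what is moved stays moved. The work goes in short steps, Python scripts to look and compute and a shell command to move; the robot and the scene stay as the last step left them, time stands still between calls to the robot, and variables do not carry over. Pictures are saved under pics/ and viewed, at most 10 in all, crops included, and the job is handed in when it is done.

```bash
mkdir -p pics
python3 - <<'E'
from rig import *
import cv2
for n in ("scene","top"):
    cv2.imwrite(f"pics/{n}0.png",capture(n)); m=camera_model(n); print(n,m)
print(camera_model("wrist")); print(sense())
E
```

```text
scene {'fx': 423.7551713468205, 'fy': 423.7551713468205, 'cx': 270.75328539387374, 'cy': 211.9690018936862, 'k1': -0.1308168382030547, 'world_from_camera': array([[ 6.12993871e-01, -6.28678494e-01,  4.78541393e-01,
         1.09848791e+03],
       [ 7.90076155e-01,  4.84487719e-01, -3.75567995e-01,
        -3.46673964e+02],
       [ 4.26409327e-03,  6.08305023e-01,  7.93691890e-01,
         9.25006855e+02],
       [ 0.00000000e+00,  0.00000000e+00,  0.00000000e+00,
         1.00000000e+00]])}
top {'fx': 379.0499309380834, 'fy': 379.0499309380834, 'cx': 277.1387645590511, 'cy': 205.90704267517629, 'k1': -0.09617751057819772, 'world_from_camera': array([[ 2.54555261e-02,  9.97700313e-01, -6.28179985e-02,
         5.54493725e+02],
       [-9.99674722e-01,  2.53064713e-02, -3.16743012e-03,
         2.77035902e+01],
       [-1.57044414e-03,  6.28781938e-02,  9.98019973e-01,
         9.61043754e+02],
       [ 0.00000000e+00,  0.00000000e+00,  0.00000000e+00,
         1.00000000e+00]])}
{'fx': 357.8933795216522, 'fy': 357.8933795216522, 'cx': 287.08208857030775, 'cy': 207.637143572789, 'k1'
[... 399 characters left out ...]
oints': array([-1.41838509e+00,  3.13391376e-01,  1.49833517e+00,  2.20457972e-05,
        1.33096993e+00, -2.23422162e-01]), 'dq': array([-9.63213870e-04,  1.43511024e-04, -1.25036265e-03, -7.41787804e-04,
        9.97746101e-05,  8.43359895e-04]), 'tau': array([ 2.26574761e-03, -4.12903154e+01, -2.60139745e+01, -2.31594195e-04,
        3.02772525e-03, -1.50175424e-05]), 'eef_pos': array([ 192.65030509, -488.14847975,  230.8034263 ]), 'ee_rot': array([-5.51184986e-04,  9.82395894e-01,  1.86810073e-01,  3.02910241e-05]), 'force': array([ 0.14611086, -0.20859549,  0.45641214]), 'wrist_torque': array([ 0.00307545,  0.00595976, -0.01385156]), 'grip_force': 0.0, 'grip_width': 0.9983413284565399}
```

View pics/scene0.png

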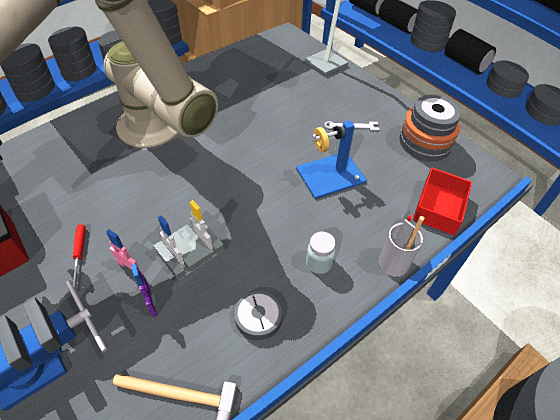

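View pics/top0.png

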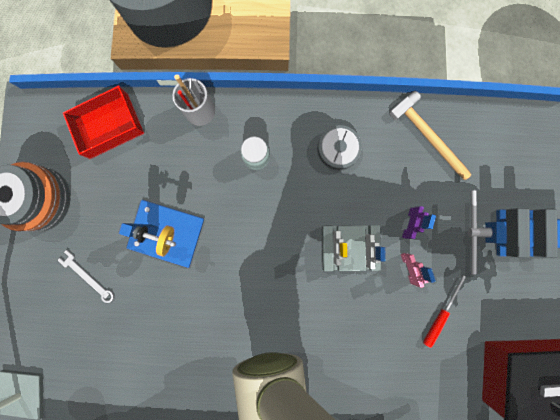

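Candidates: blue-tabbed aluminium plate in the rack (scene 165,226 / top 378,253). The others are the yellow-tabbed spare (196,210), the pink look-alike (115,240) and the purple one (140,280), neither of which is in the rack. I choose the rack's blue tab and will check it in close crops.

Run:
```python
import cv2,numpy as np
s=cv2.imread("pics/scene0.png");t=cv2.imread("pics/top0.png")
def c(im,x,y,w=100,h=75): return cv2.resize(im[y:y+h,x:x+w],(400,300),interpolation=cv2.INTER_CUBIC)
a=np.vstack([np.hstack([c(t,310,210),c(t,115,190)]),np.hstack([c(s,140,195),c(s,290,115)])])
cv2.imwrite("pics/crop1.png",a)
```

```text
(no output)
```

View pics/crop1.png

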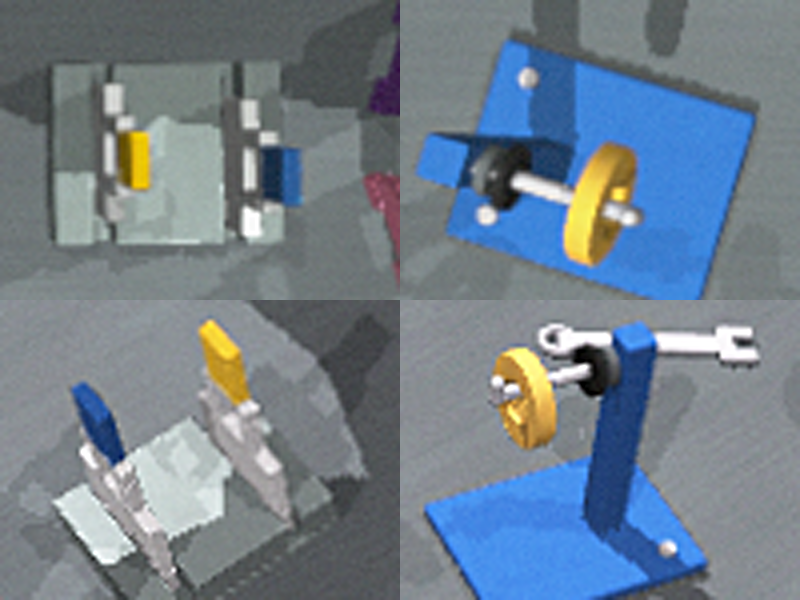

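Crops: the blue tab in the rack is on a bare aluminium plate, its top face at about top px (382,254). On the stand, the ring is near the tip (top px 164,241) and the stop is near the post.

```bash
cat > h.py <<'E'
import numpy as np
from rig import *
from scipy.optimize import least_squares
from scipy.spatial.transform import Rotation as R
def proj(m,P,T=None):
    T=m["world_from_camera"] if T is None else T
    p=(np.atleast_2d(P)-T[:3,3])@T[:3,:3]
    s=np.c_[p[:,0]/-p[:,2],-p[:,1]/-p[:,2]]; s=s*(1+m["k1"]*(s**2).sum(1,keepdims=True))
    return s*[m["fx"],m["fy"]]+[m["cx"],m["cy"]]
def ray(m,uv,z,T=None):
    T=m["world_from_camera"] if T is None else T
    f=lambda q: proj(m,[[q[0],q[1],z]],T)[0]-uv
    return least_squares(f,T[:2,3]+[1.,1.]).x
def place(P,q):
    c,s=np.cos(q[2]),np.sin(q[2]); P=np.atleast_2d(np.array(P,float))
    return np.c_[P[:,0]*c-P[:,1]*s+q[0],P[:,0]*s+P[:,1]*c+q[1],P[:,2]]
def fit(obs,q0):
    f=lambda q: np.concatenate([(proj(m,place(p,q))[0]-uv) for m,p,uv in obs])
    r=least_squares(f,q0,loss='soft_l1'); return r.x,r.fun.reshape(-1,2).round(1)
def wT():
    s=sense(); T=np.eye(4); w=s["ee_rot"]; T[:3,:3]=R.from_quat([w[1],w[2],w[3],w[0]]).as_matrix(); T[:3,3]=s["eef_pos"]
    return s,T,T@camera_model("wrist")["T_tool_cam"]
E
python3 - <<'E'
from h import *
t=camera_model("top");s=camera_model("scene")
A=lambda x,y:np.array([310+x/4,210+y/4]);B=lambda x,y:np.array([115+(x-400)/4,190+y/4])
C=lambda x,y:np.array([140+x/4,195+(y-300)/4]);D=lambda x,y:np.array([290+(x-400)/4,115+(y-300)/4])
q,r=fit([(t,(65,55,12),B(513,40)),(t,(65,-115,12),B(757,113)),(t,(-65,55,12),B(447,235)),(t,(0,-101,186),B(632,213)),
 (s,(-65,-115,12),D(427,510)),(s,(65,55,12),D(708,567)),(s,(0,-101,186),D(495,381)),(s,(0,0,190),D(634,338))],[550,250,-.26])
print("stand",q,q[2]*57.3,r.tolist())
q,r=fit([(t,(55,70,35),A(53,62)),(t,(55,-70,35),A(280,61)),(t,(-55,-70,35),A(285,243)),(t,(-55,70,35),A(53,243))],[500,-100,0])
print("rack",q,r.tolist())
print("slots",place([[0,-40,8],[0,40,8]],q))
# tab top z=8+158
print("tab top",ray(t,A(291,176),166), [ray(t,A(*p),166) for p in((283,149),(300,149),(300,205),(283,203))], "yel", ray(t,A(142,160),166))
print("scene tab", ray(s,C(84,387),166))
E
```

```text
stand [ 5.48490548e+02  3.39928919e+02 -2.65887138e-01] -15.235333026763797 [[-1.6, -2.0], [0.5, -1.0], [-0.3, -1.8], [-0.2, -0.5], [-2.3, -1.4], [-0.9, -1.4], [-0.7, -0.4], [-1.0, -0.4]]
rack [ 5.14343888e+02 -1.54907003e+02  2.60523814e-02] [[0.1, 0.1], [0.1, 0.2], [-0.6, -0.3], [0.4, 0.1]]
slots [[ 515.38586586 -194.89342934    8.        ]
 [ 513.3019111  -114.92057687    8.        ]]
tab top [ 508.85114972 -194.40387587] [array([ 522.93025783, -189.92950598]), array([ 523.10762483, -199.00804575]), array([ 493.73735276, -199.44115997]), array([ 494.62569022, -190.35748266])] yel [ 515.63772948 -115.30303633]
scene tab [ 500.5605402  -191.81777455]
```

```bash
python3 -m crank '[[[0,0,0,0,0,0.83,60],[0,0,0,0,0,0.83,60],[0,0,0,0,0,0.83,60],[1,-0.88,0,0,0,0,60],[1,-0.88,0,0,0,0,60],[1,-0.88,0,0,0,0,60],[1,-0.88,0,0,0,0,60],[1,-0.88,0,0,0,0,60]]]' 100; python3 -m crank '[[[1,-0.88,0,0,0,0,60],[1,-0.88,0,0,0,0,60],[1,-0.88,0,0,0,0,60],[1,-0.88,0,0,0,0,60],[1,-0.88,0,0,0,0,60],[1,-0.88,0,0,0,0,60],[0.9,-0.88,0,0,0,0,60],[0,0,0,0,0,0,60]]]'
python3 - <<'E'
from h import *
import cv2
s,T,W=wT(); im=capture("wrist"); cv2.imwrite("pics/w1.png",im); np.save("W1.npy",W)
print(T.round(3)); m=camera_model("wrist")
print(proj(m,[[509,-194,166],[524,-194,166],[494,-194,166]],W))
E
```

```text
time_s: 0.9
eef_pos: [315.3, -373.7, 231.0]
ee_rot: [-0.0, 1.0, 0.014, -0.0]
force: [0.5, -0.2, 1.0]
grip_width: 0.701
grip_force: 0.0
time_s: 1.7
eef_pos: [484.2, -213.7, 230.8]
ee_rot: [-0.0, 1.0, 0.016, -0.0]
force: [-0.2, -0.6, 0.1]
grip_width: 0.701
grip_force: 0.0
[[ 9.99000e-01  3.20000e-02 -0.00000e+00  4.84204e+02]
 [ 3.20000e-02 -9.99000e-01  1.00000e-03 -2.13656e+02]
 [-0.00000e+00 -1.00000e-03 -1.00000e+00  2.30847e+02]
 [ 0.00000e+00  0.00000e+00  0.00000e+00  1.00000e+00]]
[[256.65791523 184.78581995]
 [256.82981221 159.85219221]
 [256.50674619 208.7268447 ]]
```

View pics/w1.png

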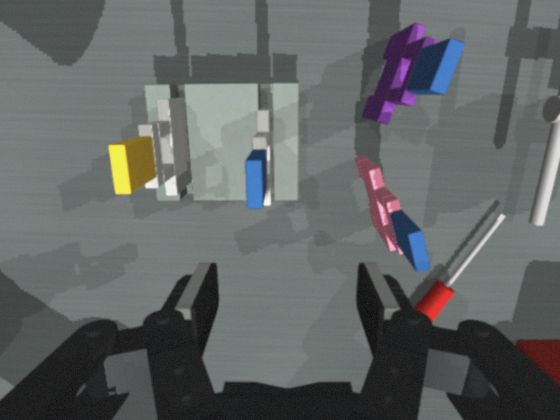

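The blue tab top face is centred near wrist px (256,184), as predicted for (509,-194) at z=166. So the position is confirmed.

```bash
python3 -m crank '[[[0.51,-0.38,0,0,0,0,60],[0.51,-0.38,0,0,0,0,60],[0,0,0.4,0,0,0,60],[0,0,0.4,0,0,0,60],[0,0,0.4,0,0,0,60],[0,0,0.4,0,0,0,60],[0,0,0,0,0,0,50],[0,0,0,0,0,0,40]]]'
python3 - <<'E'
from h import *
import cv2
s,T,W=wT(); im=capture("wrist"); m=camera_model("wrist")
print(T.round(3).tolist())
c=proj(m,[[509,-194,166],[524,-199,166],[494,-189,166]],W);print(c)
h=cv2.cvtColor(im,cv2.COLOR_BGR2HSV); k=cv2.inRange(h,(100,120,40),(125,255,255))
n,l,st,ce=cv2.connectedComponentsWithStats(k); print([ (a.tolist(),b.round(1).tolist()) for a,b in zip(st[1:],ce[1:]) if a[4]>80])
x,y=c[0].astype(int); x0=max(0,x-100);y0=max(0,y-75)
cv2.imwrite("pics/w2.png",cv2.resize(im[y0:y0+150,x0:x0+200],None,fx=3,fy=3)); print(x0,y0)
E
```

```text
time_s: 2.55
eef_pos: [507.5, -196.6, 191.2]
ee_rot: [-0.0, 1.0, 0.014, -0.0]
force: [-0.1, -0.4, 0.3]
grip_width: 0.469
grip_force: 0.0
[[1.0, 0.028, -0.0, 507.483], [0.028, -1.0, 0.0, -196.59], [-0.0, -0.0, -1.0, 191.237], [0.0, 0.0, 0.0, 1.0]]
[[283.27539112 248.54877122]
 [294.02563416 221.15147632]
 [273.05520076 274.57569846]]
[([450, 80, 80, 64, 3388], [489.2, 109.3]), ([271, 198, 19, 76, 1322], [280.1, 237.6]), ([428, 261, 48, 74, 1702], [451.8, 296.1])]
183 173
```

View pics/w2.png

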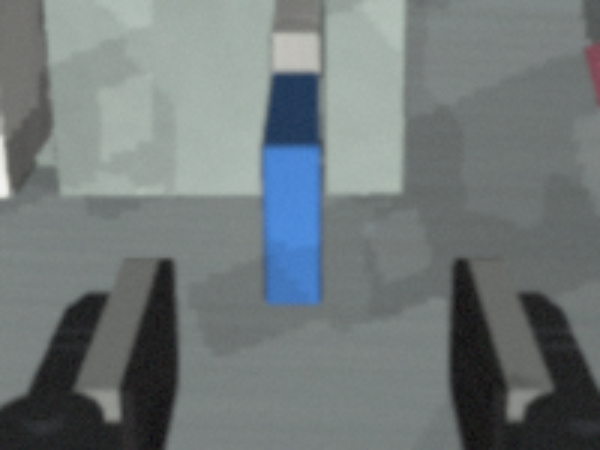

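Close crop: the bright blue tab top spans rows 221–274 and is centred at col 280, about 4 mm to +y of the finger centre line. I correct for that and descend.

```bash
python3 -m crank '[[[0.06,-0.16,0,0,0,0,40],[0,0,0.5,0,0,0,40],[0,0,0.5,0,0,0,40],[0,0,0.5,0,0,0,40],[0,0,0.5,0,0,0,40],[0,0,0.5,0,0,0,40],[0,0,0,0,0,0,40],[0,0,0,0,0,0,40]]]'; python3 -m crank '[[[0,0,0,0,0,0,0],[0,0,0,0,0,0,0],[0,0,0,0,0,0,0],[0,0,0,0,0,0,0],[0,0,0,0,0,0,0],[0,0,0,0,0,0,0],[0,0,0,0,0,0,0],[0,0,0,0,0,0,0]]]' 100
```

```text
time_s: 3.4
eef_pos: [509.0, -192.4, 128.7]
ee_rot: [-0.0, 1.0, 0.014, -0.0]
force: [0.2, -0.4, 0.4]
grip_width: 0.47
grip_force: 0.0
time_s: 4.2
eef_pos: [509.4, -192.6, 129.5]
ee_rot: [0.0, 1.0, 0.014, 0.001]
force: [0.6, 0.5, 5.9]
grip_width: 0.101
grip_force: 97.7
```

```bash
python3 -m crank '[[[0,0,-0.5,0,0,0,0],[0,0,-0.7,0,0,0,0],[0,0,-1,0,0,0,0],[0,0,-1,0,0,0,0],[0,0,-1,0,0,0,0],[0,0,-1,0,0,0,0],[0,0,-1,0,0,0,0],[0,0,-1,0,0,0,0]]]'; python3 -m crank '[[[0,0,-0.4,0,0,0,0],[0,-0.8,0,0,0,0,0],[0,-0.8,0,0,0,0,0],[0,-0.8,0,0,0,0,0],[0,-0.8,0,0,0,0,0],[0,-0.8,0,0,0,0,0],[0,-0.8,0,0,0,0,0],[0,-0.8,0,0,0,0,0]]]'
```

```text
time_s: 5.0
eef_pos: [508.5, -192.0, 310.0]
ee_rot: [-0.0, 1.0, 0.014, -0.0]
force: [0.3, -1.3, -2.7]
grip_width: 0.101
grip_force: 97.5
time_s: 5.8
eef_pos: [504.6, -51.5, 318.1]
ee_rot: [-0.0, 1.0, 0.014, -0.001]
force: [-0.8, -0.9, -3.1]
grip_width: 0.106
grip_force: 97.7
```

```bash
python3 -m crank '[[[0,-0.8,0,0,0,0,0],[0,-0.8,0,0,0,0,0],[0,-0.8,0,0,0,0,0],[0,-0.8,0,0,0,0.42,0],[0,-0.8,0,0,0,0.42,0],[0,-0.8,0,0,0,0.42,0],[0,0,0,0,0,0.42,0],[0,0,0,0,0,0.42,0]]]'
```

```text
time_s: 6.6
eef_pos: [504.7, 68.1, 318.0]
ee_rot: [0.0, 0.991, -0.133, -0.001]
force: [0.7, 1.2, -2.9]
grip_width: 0.105
grip_force: 98.0
```

```bash
python3 -m crank '[[[-0.2,-0.7,0.5,0,0,0,0],[-0.2,-0.7,0.5,0,0,0,0],[-0.2,-0.7,0.5,0,0,0,0],[-0.2,-0.7,0.5,0,0,0,0],[-0.2,-0.7,0.5,0,0,0,0],[-0.17,-0.7,0.5,0,0,0,0],[0,0,0.5,0,0,0,0],[0,0,0.5,0,0,0,0]]]'
python3 - <<'E'
from h import *
import cv2
s,T,W=wT(); im=capture("wrist"); m=camera_model("wrist");np.save("W3.npy",W)
print(T.round(3).tolist())
q=[548.5,339.9,-.266]
print(proj(m,place([[0,-101,186],[0,-12,170],[0,0,190]],q),W).round(1), T[:3,3])
c,sn=np.cos(q[2]),np.sin(q[2]);d=T[:2,3]-q[:2];print("stand xy",[c*d[0]+sn*d[1],-sn*d[0]+c*d[1]])
a=im; b=capture("scene")[90:230,250:437]; t=capture("top")[170:310,70:257]
b=cv2.resize(b,(400,300));t=cv2.resize(t,(400,300))
o=np.vstack([np.hstack([cv2.resize(a,(400,300)),b]),np.hstack([t,np.zeros_like(t)])]); cv2.imwrite("pics/w3.png",a); cv2.imwrite("pics/m3.png",o)
E
```

```text
time_s: 7.4
eef_pos: [504.1, 176.3, 217.5]
ee_rot: [0.0, 0.991, -0.132, -0.001]
force: [0.0, -0.0, -3.0]
grip_width: 0.104
grip_force: 98.1
[[0.965, -0.261, -0.001, 504.064], [-0.261, -0.965, -0.0, 176.305], [-0.001, 0.001, -1.0, 217.531], [0.0, 0.0, 0.0, 1.0]]
[[159.4 245.9]
 [ 20.5 234. ]
 [-25.3 247.4]] [504.06426938 176.30515576 217.53121246]
stand xy [np.float64(0.1319378168035712), np.float64(-169.52223986467635)]
```

View pics/m3.png

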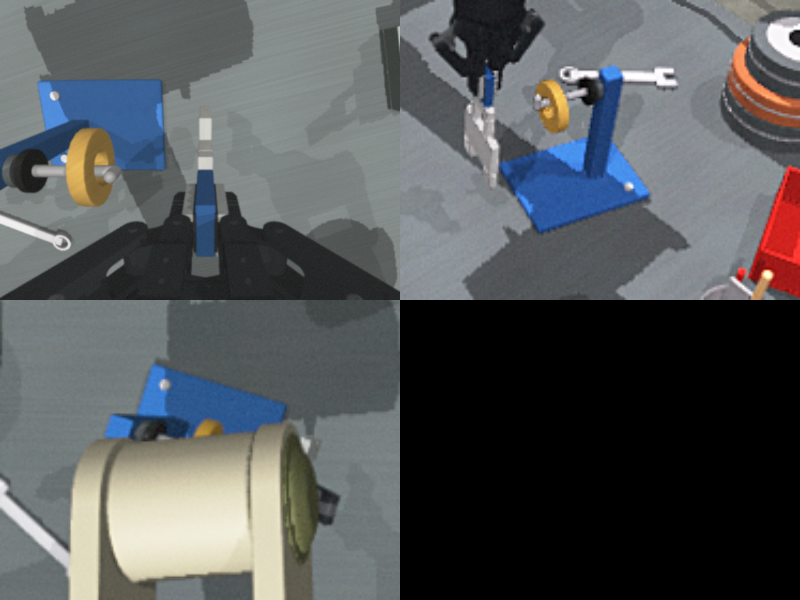

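Mosaic: in the wrist view the tip is near (157,241), the ring at (126,235) and the plate's edge at (287,220). I zoom in on that for sideways alignment.

Run:
```python
import cv2
im=cv2.imread("pics/w3.png"); cv2.imwrite("pics/w3c.png",cv2.resize(im[140:290,120:320],None,fx=4,fy=4,interpolation=cv2.INTER_CUBIC))
```

```text
(no output)
```

View pics/w3c.png

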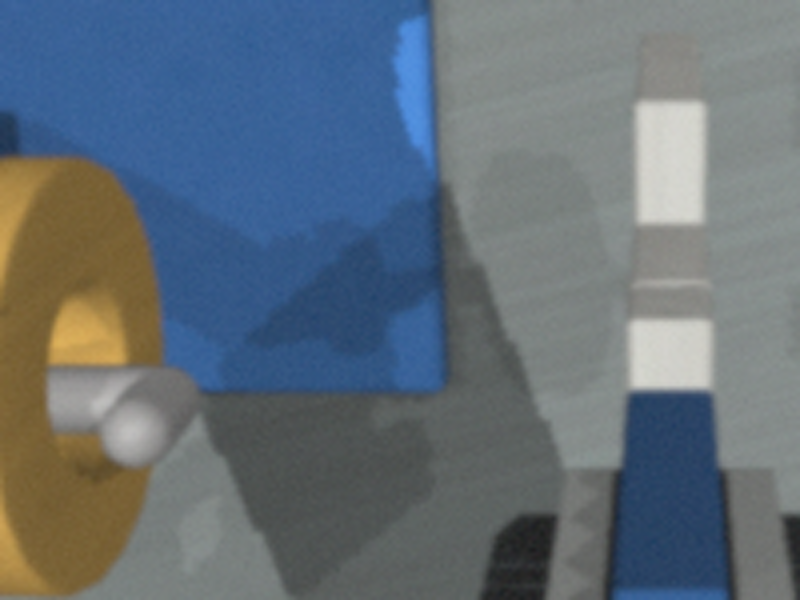

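The rounded tip is centred at wrist px (154,248). The plate's shoulder edges are at rows 237.5, 220, 196, 165 and 149, col 287.7.

Run:
```python
from h import *
m=camera_model("wrist");W=np.load("W3.npy");Tt=W@np.linalg.inv(m["T_tool_cam"])
q=[548.5,339.9,-.266]
pt=np.array([[15,112],[23,112],[23,70],[40,70],[40,0]]);rows=[237.5,220,196.2,165,149]
def f(p):  # x off, tilt, height of plate z=121.5 rel TCP fixed p[2], y off
    c,s=np.cos(p[1]),np.sin(p[1]); h=pt[:,1]-121.5
    P=np.c_[p[0]+pt[:,0]*c+h*s, np.full(5,p[3]), -(h*c-pt[:,0]*s)-p[2]]
    uv=proj(m,P,m["T_tool_cam"]); return np.r_[uv[:,1]-rows,(uv[:3,0]-287.7)/3]
r=least_squares(f,[0,0,0,0]);print(r.x,r.fun.round(1))
g=lambda p:[*f([p[0],0,p[1],p[2]])]
r=least_squares(g,[0,0,0]);print("no tilt",r.x,r.fun.round(1))
w=ray(m,np.array([154.2,248]),181,W); c,s=np.cos(q[2]),np.sin(q[2])
d=w-q[:2]; print("tip in est. stand",c*d[0]+s*d[1],-s*d[0]+c*d[1])
d=Tt[:2,3]-q[:2]; print("tool in est. stand",c*d[0]+s*d[1],-s*d[0]+c*d[1],Tt[2,3])
```

```text
[ 2.04158547  0.02159127  7.46340527 -0.17718411] [-0.   0.1 -0.2 -0.   0.1  0.   0.  -0. ]
no tilt [-0.80137844  0.15013408 -0.17532981] [-0.4  0.6 -0.5  0.9 -0.9  0.   0.  -0. ]
tip in est. stand -3.428123766737915 -96.0331392420144
tool in est. stand 0.1328060199686547 -169.52149944730766 217.53141567124783
```

```bash
python3 -m crank '[[[-0.08,0,0.18,0,0,0,0],[0,-0.4,0,0,0,0,0],[0,-0.4,0,0,0,0,0],[0,-0.4,0,0,0,0,0],[0,-0.4,0,0,0,0,0],[0,-0.4,0,0,0,0,0],[0,0,0,0,0,0,0],[0,0,0,0,0,0,0]]]'
python3 - <<'E'
from h import *
import cv2
s,T,W=wT(); im=capture("wrist"); sc=capture("scene"); m=camera_model("wrist");np.save("W4.npy",W); cv2.imwrite("pics/w4.png",im)
q=[548.5,339.9,-.266];c,sn=np.cos(q[2]),np.sin(q[2]);d=T[:2,3]-q[:2];print("tool stand xy",[c*d[0]+sn*d[1],-sn*d[0]+c*d[1]],T[2,3],s["force"])
a=cv2.resize(im[140:290,150:350],(600,450)); a=np.hstack([cv2.resize(im[150:300,190:320],(440,508)),cv2.resize(sc[100:190,285:345],(339,508))]);cv2.imwrite("pics/w4c.png",a)
E
```

```text
time_s: 8.35
eef_pos: [515.6, 225.4, 214.1]
ee_rot: [0.0, 0.991, -0.132, -0.0]
force: [1.0, -0.3, -3.0]
grip_width: 0.102
grip_force: 98.1
tool stand xy [np.float64(-1.6585586488426003), np.float64(-119.12555853797035)] 214.14807656052346 [ 0.99247106 -0.32557238 -3.00978311]
```

View pics/w4c.png

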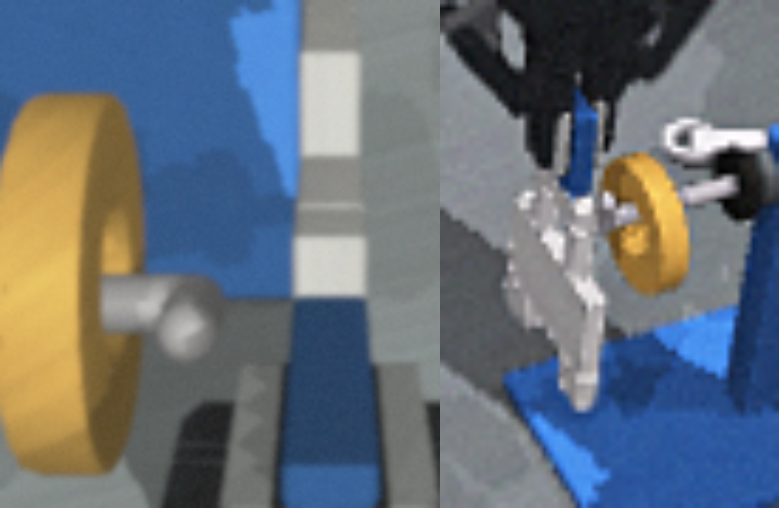

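The tip is at wrist px (245,248), still about 20 px left of the plate's face, and the ring is just behind it.

Run:
```python
from h import *
m=camera_model("wrist");W=np.load("W4.npy");T=W@np.linalg.inv(m["T_tool_cam"])
for uv,z in(((245.2,248.1),181),((232.7,177),175),((213.7,177),190)):
    w=ray(m,np.array(uv),z,W); print((T[:3,:3].T@(np.r_[w,z]-T[:3,3])).round(1))
```

```text
[ -1.8 -22.9  33.1]
[ 35.7 -28.8  39.1]
[ 39.  -35.5  24.1]
```

```bash
python3 -m crank '[[[-0.02,-0.2,0.04,0,0,0,0],[0,-0.2,0,0,0,0,0],[0,-0.2,0,0,0,0,0],[0,-0.2,0,0,0,0,0],[0,-0.08,0,0,0,0,0],[0,-0.08,0,0,0,0,0],[0,-0.08,0,0,0,0,0],[0,-0.08,0,0,0,0,0]]]'
cat >> h.py <<'E'
def rep():
    s,T,W=wT();q=[548.5,339.9,-.266];c,sn=np.cos(q[2]),np.sin(q[2]);d=T[:2,3]-q[:2];F=s["force"]
    print("real stand x,y(-4.8)",round(c*d[0]+sn*d[1]+1.8,2),round(-sn*d[0]+c*d[1]-4.8,2),"z",T[2,3].round(2),"F stand",(c*F[0]+sn*F[1]).round(2),(-sn*F[0]+c*F[1]).round(2),F[2].round(2),"tq",s["wrist_torque"].round(3))
E
python3 -c "from h import *;rep()"
```

```text
time_s: 9.25
eef_pos: [522.5, 252.5, 213.3]
ee_rot: [0.0, 0.991, -0.132, -0.0]
force: [0.0, 0.3, -2.1]
grip_width: 0.105
grip_force: 98.1
real stand x,y(-4.8) -0.3 -95.98 z 213.31 F stand -0.05 0.28 -2.06 tq [ 0.023 -0.013  0.044]
```

```bash
python3 -m crank '[[[0,-0.04,0,0,0,0,0],[0,-0.04,0,0,0,0,0],[0,-0.04,0,0,0,0,0],[0,-0.04,0,0,0,0,0],[0,-0.04,0,0,0,0,0],[0,-0.04,0,0,0,0,0],[0,-0.04,0,0,0,0,0],[0,-0.04,0,0,0,0,0]]]'
python3 -c "from h import *;rep()"
```

```text
time_s: 10.05
eef_pos: [524.6, 260.1, 213.3]
ee_rot: [0.0, 0.991, -0.132, -0.0]
force: [-0.9, -1.4, -1.8]
grip_width: 0.104
grip_force: 98.1
real stand x,y(-4.8) -0.27 -88.08 z 213.29 F stand -0.45 -1.61 -1.81 tq [-0.339  0.067  0.017]
```

Run:
```python
from h import *
import cv2
im=capture("wrist"); sc=capture("scene")
cv2.imwrite("pics/w5c.png",np.hstack([cv2.resize(im[150:300,190:320],(440,508)),cv2.resize(sc[100:190,285:345],(339,508),interpolation=cv2.INTER_CUBIC)]))
```

```text
(no output)
```

View pics/w5c.png

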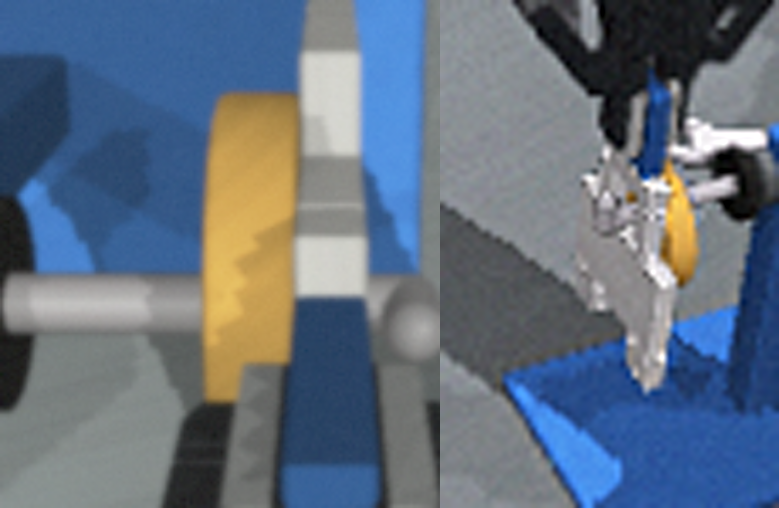

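Threaded: the plate lies flat against the ring behind the tip (tip at crop 415,330), with roughly 28 mm from the ring to the rubber face. I lower it slightly and slide the ring.

```bash
python3 -m crank '[[[0,0.04,0.12,0,0,0,0],[0,0,0.12,0,0,0,0],[0,0,0.12,0,0,0,0],[0,-0.08,0,0,0,0,0],[0,-0.08,0,0,0,0,0],[0,-0.08,0,0,0,0,0],[0,-0.08,0,0,0,0,0],[0,-0.08,0,0,0,0,0]]]'
python3 -c "from h import *;rep()"; python3 -m crank '[[[0,-0.04,0,0,0,0,0],[0,-0.04,0,0,0,0,0],[0,-0.04,0,0,0,0,0],[0,-0.04,0,0,0,0,0],[0,-0.04,0,0,0,0,0],[0,-0.04,0,0,0,0,0],[0,-0.02,0,0,0,0,0],[0,0,0,0,0,0,0]]]'
python3 -c "from h import *;rep()"
```

```text
time_s: 10.95
eef_pos: [527.0, 269.0, 204.3]
ee_rot: [0.0, 0.991, -0.132, -0.0]
force: [-0.3, -0.3, -4.0]
grip_width: 0.107
grip_force: 97.9
real stand x,y(-4.8) -0.32 -78.9 z 204.31 F stand -0.16 -0.38 -4.05 tq [-0.179  0.1   -0.001]
time_s: 11.75
eef_pos: [528.7, 275.2, 204.3]
ee_rot: [-0.0, 0.991, -0.132, 0.0]
force: [-0.8, -0.1, -2.6]
grip_width: 0.104
grip_force: 97.9
real stand x,y(-4.8) -0.31 -72.47 z 204.33 F stand -0.69 -0.32 -2.62 tq [-0.084  0.037  0.03 ]
```

```bash
python3 -m crank '[[[0,-0.04,0,0,0,0,0],[0,-0.04,0,0,0,0,0],[0,-0.04,0,0,0,0,0],[0,-0.02,0,0,0,0,0],[0,-0.02,0,0,0,0,0],[0,-0.02,0,0,0,0,0],[0,-0.02,0,0,0,0,0],[0,0,0,0,0,0,0]]]'
python3 -c "from h import *;rep()"; python3 -m crank '[[[0,-0.02,0,0,0,0,0],[0,-0.02,0,0,0,0,0],[0,-0.02,0,0,0,0,0],[0,-0.02,0,0,0,0,0],[0,-0.02,0,0,0,0,0],[0,-0.02,0,0,0,0,0],[0,-0.02,0,0,0,0,0],[0,0,0,0,0,0,0]]]'
python3 -c "from h import *;rep()"
```

```text
time_s: 12.55
eef_pos: [530.0, 280.0, 204.3]
ee_rot: [-0.0, 0.991, -0.132, 0.0]
force: [-0.5, -0.3, -2.7]
grip_width: 0.107
grip_force: 98.0
real stand x,y(-4.8) -0.32 -67.51 z 204.32 F stand -0.37 -0.42 -2.74 tq [-0.128  0.101  0.087]
time_s: 13.35
eef_pos: [530.9, 283.4, 204.3]
ee_rot: [-0.0, 0.991, -0.132, 0.0]
force: [0.3, -1.0, -2.8]
grip_width: 0.106
grip_force: 98.0
real stand x,y(-4.8) -0.33 -63.98 z 204.32 F stand 0.54 -0.93 -2.83 tq [-0.197  0.047 -0.074]
```

```bash
python3 -m crank '[[[0,-0.02,0,0,0,0,0],[0,-0.02,0,0,0,0,0],[0,-0.02,0,0,0,0,0],[0,-0.02,0,0,0,0,0],[0,-0.02,0,0,0,0,0],[0,-0.02,0,0,0,0,0],[0,0,0,0,0,0,0],[0,0,0,0,0,0,0]]]'
python3 -c "from h import *;rep()"
```

```text
time_s: 14.15
eef_pos: [531.7, 286.3, 204.3]
ee_rot: [-0.0, 0.991, -0.132, 0.0]
force: [0.6, -1.3, -2.4]
grip_width: 0.103
grip_force: 98.0
real stand x,y(-4.8) -0.34 -60.98 z 204.29 F stand 0.94 -1.11 -2.42 tq [-0.145  0.041 -0.04 ]
```

```bash
python3 -m crank '[[[0,-0.02,0,0,0,0,0],[0,-0.02,0,0,0,0,0],[0,-0.02,0,0,0,0,0],[0,-0.02,0,0,0,0,0],[0,-0.02,0,0,0,0,0],[0,-0.02,0,0,0,0,0],[0,0,0,0,0,0,0],[0,0,0,0,0,0,0]]]'
python3 -c "from h import *;rep()"
```

```text
time_s: 14.95
eef_pos: [532.5, 289.2, 204.3]
ee_rot: [-0.0, 0.991, -0.132, 0.0]
force: [-0.3, -1.0, -1.9]
grip_width: 0.1
grip_force: 98.0
real stand x,y(-4.8) -0.34 -57.98 z 204.3 F stand -0.03 -1.01 -1.95 tq [-0.212  0.043  0.001]
```

```bash
python3 -m crank '[[[0,-0.02,0,0,0,0,0],[0,-0.02,0,0,0,0,0],[0,-0.02,0,0,0,0,0],[0,-0.02,0,0,0,0,0],[0,-0.02,0,0,0,0,0],[0,-0.02,0,0,0,0,0],[0,0,0,0,0,0,0],[0,0,0,0,0,0,0]]]'
python3 -c "from h import *;rep()"
```

```text
time_s: 15.75
eef_pos: [533.3, 292.0, 204.3]
ee_rot: [-0.0, 0.991, -0.132, 0.0]
force: [-1.0, -0.1, -1.9]
grip_width: 0.106
grip_force: 98.0
real stand x,y(-4.8) -0.31 -55.01 z 204.32 F stand -0.91 -0.37 -1.89 tq [-0.218  0.066  0.04 ]
```

```bash
python3 -m crank '[[[0,-0.02,0,0,0,0,0],[0,-0.02,0,0,0,0,0],[0,-0.02,0,0,0,0,0],[0,-0.02,0,0,0,0,0],[0,-0.02,0,0,0,0,0],[0,-0.02,0,0,0,0,0],[0,0,0,0,0,0,0],[0,0,0,0,0,0,0]]]'
python3 -c "from h import *;rep()"
```

```text
time_s: 16.55
eef_pos: [533.9, 294.5, 204.3]
ee_rot: [0.0, 0.991, -0.132, -0.0]
force: [-1.9, -5.1, 0.1]
grip_width: 0.101
grip_force: 98.4
real stand x,y(-4.8) -0.35 -52.41 z 204.33 F stand -0.48 -5.47 0.06 tq [-0.962  0.319 -0.039]
```

Rubber felt (5.5 N). I press on in small steps.

```bash
python3 -m crank '[[[0,-0.02,0,0,0,0,0],[0,-0.02,0,0,0,0,0],[0,-0.01,0,0,0,0,0],[0,0,0,0,0,0,0],[0,0,0,0,0,0,0],[0,0,0,0,0,0,0],[0,0,0,0,0,0,0],[0,0,0,0,0,0,0]]]'
python3 -c "from h import *;rep()"
```

```text
time_s: 17.35
eef_pos: [534.1, 295.3, 204.3]
ee_rot: [0.001, 0.991, -0.132, -0.0]
force: [-3.1, -6.9, 0.2]
grip_width: 0.104
grip_force: 98.5
real stand x,y(-4.8) -0.33 -51.59 z 204.35 F stand -1.15 -7.44 0.18 tq [-1.329  0.518  0.014]
```

```bash
python3 -m crank '[[[0,-0.02,0,0,0,0,0],[0,-0.02,0,0,0,0,0],[0,-0.01,0,0,0,0,0],[0,0,0,0,0,0,0],[0,0,0,0,0,0,0],[0,0,0,0,0,0,0],[0,0,0,0,0,0,0],[0,0,0,0,0,0,0]]]'
python3 -c "from h import *;rep()"
```

```text
time_s: 18.15
eef_pos: [534.4, 296.2, 204.4]
ee_rot: [0.001, 0.991, -0.132, -0.0]
force: [-4.7, -9.5, 0.0]
grip_width: 0.103
grip_force: 98.6
real stand x,y(-4.8) -0.32 -50.72 z 204.36 F stand -2.06 -10.42 0.0 tq [-1.672  0.716 -0.034]
```

```bash
python3 -m crank '[[[0,-0.02,0,0,0,0,0],[0,0,0,0,0,0,0],[0,0,0,0,0,0,0],[0,0.04,0,0,0,0,0],[0,0.04,0,0,0,0,0],[0,0.04,0,0,0,0,0],[0,0.04,0,0,0,0,0],[0,0.04,0,0,0,0,0]]]'
python3 -c "from h import *;rep()"; python3 -m crank '[[[0,0.02,0,0,0,0,0],[0,0,0.04,0,0,0,0],[0,0,0.04,0,0,0,0],[0,0,0.04,0,0,0,0],[0,0,0.02,0,0,0,0],[0,0,0,0,0,0,0],[0,0,0,0,0,0,0],[0,0,0,0,0,0,0]]]'
python3 -c "from h import *;rep()"
```

```text
time_s: 18.95
eef_pos: [533.5, 293.3, 204.3]
ee_rot: [-0.001, 0.991, -0.132, 0.0]
force: [-0.2, 0.1, -1.5]
grip_width: 0.104
grip_force: 98.2
real stand x,y(-4.8) -0.39 -53.69 z 204.28 F stand -0.25 0.06 -1.49 tq [-0.008  0.012 -0.015]
time_s: 19.75
eef_pos: [533.4, 292.4, 200.8]
ee_rot: [-0.0, 0.991, -0.132, 0.0]
force: [0.0, 0.3, -1.6]
grip_width: 0.102
grip_force: 98.2
real stand x,y(-4.8) -0.33 -54.56 z 200.83 F stand -0.06 0.33 -1.58 tq [0.011 0.04  0.022]
```

```bash
python3 -m crank '[[[0,0,0.02,0,0,0,0],[0,0,0.02,0,0,0,0],[0,0,0.02,0,0,0,0],[0,0,0,0,0,0,0],[0,0,0,0,0,0,0],[0,0,0,0,0,0,0],[0,0,0,0,0,0,0],[0,0,0,0,0,0,0]]]'
python3 -c "from h import *;rep()"
```

```text
time_s: 20.55
eef_pos: [533.4, 292.4, 199.3]
ee_rot: [0.0, 0.991, -0.132, -0.0]
force: [-0.2, 0.1, -3.1]
grip_width: 0.101
grip_force: 98.2
real stand x,y(-4.8) -0.33 -54.58 z 199.28 F stand -0.21 0.06 -3.06 tq [ 0.027 -0.026 -0.032]
```

```bash
python3 -m crank '[[[0,0,0.01,0,0,0,0],[0,0,0.01,0,0,0,0],[0,0,0.01,0,0,0,0],[0,0,0,0,0,0,0],[0,0,0,0,0,0,0],[0,0,0,0,0,0,0],[0,0,0,0,0,0,0],[0,0,0,0,0,0,0]]]'
python3 -c "from h import *;rep()"
```

```text
time_s: 21.35
eef_pos: [533.4, 292.4, 198.6]
ee_rot: [-0.0, 0.991, -0.132, -0.0]
force: [-0.2, -0.6, -1.8]
grip_width: 0.105
grip_force: 98.3
real stand x,y(-4.8) -0.34 -54.57 z 198.56 F stand -0.04 -0.61 -1.83 tq [-0.013  0.036 -0.018]
```

```bash
python3 -m crank '[[[0,0,0.01,0,0,0,0],[0,0,0.01,0,0,0,0],[0,0,0.01,0,0,0,0],[0,0,0,0,0,0,0],[0,0,0,0,0,0,0],[0,0,0,0,0,0,0],[0,0,0,0,0,0,0],[0,0,0,0,0,0,0]]]'
python3 -c "from h import *;rep()"
```

```text
time_s: 22.15
eef_pos: [533.5, 292.5, 198.3]
ee_rot: [-0.0, 0.991, -0.132, 0.0]
force: [-2.0, -0.9, 5.1]
grip_width: 0.106
grip_force: 99.1
real stand x,y(-4.8) -0.23 -54.52 z 198.3 F stand -1.66 -1.38 5.05 tq [-0.211  0.425 -0.028]
```

The plate rests on the bar. I ease off slightly, lower the grip, then open in small steps.

```bash
python3 -m crank '[[[0,0,-0.01,0,0,0,0],[0,0,0,0,0,0,0],[0,0,0,0,0,0,0],[0,0,0,0,0,0,0],[0,0,0,0,0,0,10],[0,0,0,0,0,0,12],[0,0,0,0,0,0,14],[0,0,0,0,0,0,17]]]' 20; python3 -c "from h import *;rep()"; python3 -m crank '[[[0,0,0,0,0,0,20],[0,0,0,0,0,0,24],[0,0,0,0,0,0,28],[0,0,0,0,0,0,32],[0,0,0,0,0,0,32],[0,0,0,0,0,0,32],[0,0,0,0,0,0,32],[0,0,0,0,0,0,32]]]'
python3 - <<'E'
from h import *
import cv2
rep()
im=capture("wrist"); sc=capture("scene")
cv2.imwrite("pics/w6c.png",np.hstack([cv2.resize(im[130:330,190:363],(440,508)),cv2.resize(sc[90:190,285:352],(339,508),interpolation=cv2.INTER_CUBIC)]))
E
```

```text
time_s: 22.95
eef_pos: [533.3, 292.4, 197.7]
ee_rot: [0.0, 0.991, -0.132, -0.0]
force: [-0.5, 0.0, -0.1]
grip_width: 0.199
grip_force: 0.0
real stand x,y(-4.8) -0.38 -54.58 z 197.73 F stand -0.44 -0.1 -0.12 tq [-0.024  0.056 -0.001]
time_s: 23.75
eef_pos: [533.3, 292.4, 198.0]
ee_rot: [0.0, 0.991, -0.132, -0.0]
force: [-0.4, -0.1, 0.4]
grip_width: 0.374
grip_force: 0.0
real stand x,y(-4.8) -0.34 -54.59 z 198.03 F stand -0.38 -0.22 0.39 tq [ 0.031  0.008 -0.045]
```

View pics/w6c.png

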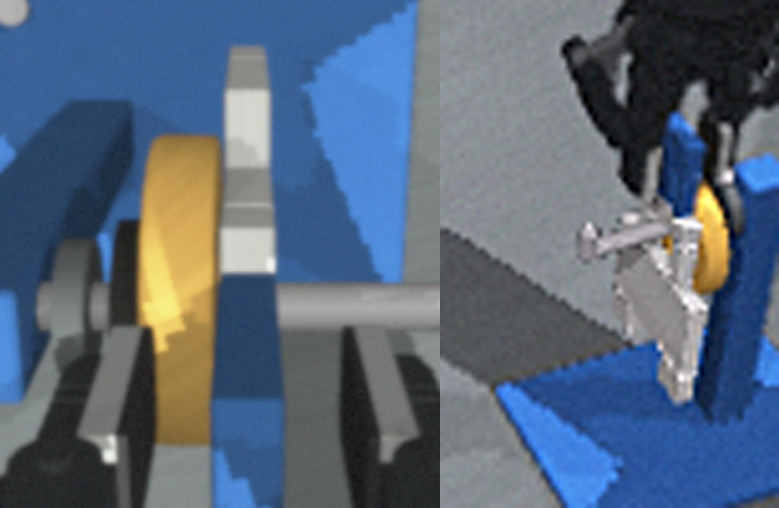

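The plate hangs upright, close against the ring, which is at the rubber stop, and the fingers are clear on both sides. I retreat straight up.

```bash
python3 -m crank '[[[0,0,-0.2,0,0,0,32],[0,0,-0.4,0,0,0,32],[0,0,-0.8,0,0,0,32],[0,0,-0.8,0,0,0,32],[0,0,-0.8,0,0,0,32],[0,0,-0.8,0,0,0,32],[0,0,-0.8,0,0,0,32],[0,0,0,0,0,0,32]]]'; python3 -m crank '[[[0,0,0,0,0,0,32],[0,0,0,0,0,0,32],[0,0,0,0,0,0,32],[0,0,0,0,0,0,32],[0,0,0,0,0,0,32],[0,0,0,0,0,0,32],[0,0,0,0,0,0,32],[0,0,0,0,0,0,32]]]'
python3 - <<'E'
from h import *
import cv2
rep(); print(finish_job())
E
```

```text
time_s: 24.65
eef_pos: [534.0, 292.7, 316.6]
ee_rot: [-0.001, 0.991, -0.132, 0.003]
force: [-0.0, -0.1, -0.4]
grip_width: 0.376
grip_force: 0.0
time_s: 25.45
eef_pos: [533.4, 292.4, 313.0]
ee_rot: [0.0, 0.991, -0.132, -0.0]
force: [0.2, -0.5, 0.6]
grip_width: 0.373
grip_force: 0.0
real stand x,y(-4.8) -0.34 -54.57 z 313.02 F stand 0.33 -0.38 0.61 tq [ 0.025 -0.003 -0.032]
the job is handed in; nothing more can be done
None
```

The blue-tabbed plate is hanging on the hook close against the ring, after I pressed the ring into the rubber stop with about 10–11 N at the wrist; the job went in at about 25 s, and no verdict came back.

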